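# Gauge the seat depth of a brass valve body and lock the depth gauge

### The arm

A 7-joint arm with a two-finger parallel gripper is mounted at the origin on the work surface. World frame = base frame: x ahead of the robot, y to its left, z up, the work surface at z = 0. Lengths are in m, angles in rad, forces in N, time in s.
With the tool pointing down it reaches from about 0.4 to 0.85 m from the base axis. Payload 10.4 kg.
Tool frame: the origin (TCP) lies on the centre line of the jaws, within the pads' length; the fingertips stand 14 mm ahead of it and the grasp point (between the pads) lies 5 mm behind it; z points along the fingers, y is the line along which they close (so a half turn about z gives the same grasp; the last joint's range is limited). The gripper opens to 87 mm and grips with 3 to 60 N. Pads are 19 mm wide; open, the fingers measure 117 mm over their backs; the gripper's body (75 mm by 190 mm) begins 51 mm behind the grasp point.
Start: joints at [-1.255, 0.332, -0.065, 1.46, 0.022, 1.35, -0.088], TCP at [0.208, 0.589, 0.237] pointing down, gripper open.
Joint ranges: [-2.6, 2.6], [-0.5, 2.12], [-1.47, 1.34], [0.16, 2.42], [-1.27, 4.41], [0.06, 2.06], [-2.6, 2.6]. Speed limits (rad/s): [2.22, 2.22, 2.79, 2.79, 3.14, 3.14, 3.14].

### API

Orientations are given as a unit quaternion [x, y, z, w].
In Python, from rig import sensors, eyes, order gives the robot as it stands.
- The arm moves only by the shell command python3 -m inch 'ROWS' [FORCE]. ROWS is JSON, a list of rows, each a list of 3 entries, a list of its own where there are three numbers: the shift along the tool's x, y, z in cm, then the turn about the tool's z in units of 5 degrees (1.0 is 5 degrees), then the finger opening in cm, from 0 to 8.7. In form: [[[dx, dy, dz], turn, gripper], ...]. A call has exactly 5 rows; each row shifts and turns the commanded pose from where the row before left it, along the tool's axes as they then stand; what a row does not reach is not made up. A row lasts 1/12 s, in which the tool goes at most 41.7 mm and 7.16 degrees, less where a joint would pass 70% of its speed; a pose out of reach is approached as far as the arm can. A call with a gripper value outside its range is refused whole. The fingers move at their own pace and stop on an object; FORCE is the grip in N (left out, the last holds). Time passes only in rows, so rows that do not move let the fingers close, or fill a call up. It gives the time, the measured TCP pose, the force, the opening and the grip force at its end, in the units of the state.
- sensors.read_state(): the state, without advancing time (a new reading comes with each control period).
- eyes.capture(name): name is "scene" or "top"; returns a dict with "img" (384x512x3 uint8, red, green, blue), "fx", "fy", "cx", "cy" (pixels), "world_to_cam" (4x4, takes a point from world to camera coordinates). Camera axes: x right, y up, looking along -z (the intrinsics and any distortion apply to the point x, -y, -z); pixel columns grow to the right and rows downward; lengths in m; the calibration is good to about 2 mm. A picture is of the moment at which its call begins. There is no depth.
- order.finish_job(): hands the job in; it is judged then, once.
The state is a dict: "time": time; "q": joint angles; "qd": joint speeds; "tau": joint torques, N m; "tool_pos": TCP position; "orientation": TCP orientation; "contact_force": force on the tool from outside, world axes, zero at the start; "torque": the same for the moment, N m; "grip_width": finger opening in m; "finger_force": force on a finger pad.
Only numpy, scipy, OpenCV 4.12 (cv2) and the standard library are available. Lean on these libraries where they do the work, as an engineer would, in place of code of your own. Each camera call takes 0.05 s, during which the arm holds its last target. There are 200 camera calls.

### The job

The brass valve body is clamped under the bench depth gauge: take the gauge's depth rod by its black knob and lower it gently into the bore until the probe touches bottom, pressing only lightly (a few newtons). Let go of the knob, then swing the red lock lever clockwise until the rod is clamped at that height, with the probe still resting on the bottom, and do not shift the loose things on the bench.

Things in the scene. Friction and masses are not known exactly. Their poses are not given: they have to be found in the camera images.
- stand: Bench depth-gauge stand, fixed. Origin on the bench straight under the vertical probe axis; z up; +y points to the 25 mm column at y 110 mm (top z 204). Aluminium base plate x -110..110, y -105..155, 16 mm thick; dark fixture block 100 x 90 mm, top at z 50; grey bracket; dark gauge head x -22..22, y -36..26, z 134..190 mm, display on its +x face.
- valve: Brass valve body held fixed in the fixture; origin and axes are those of the stand. Upright barrel 39 mm across, 46 mm collar, two side ports along x. Its bore, 21 mm across, lies on the probe axis, with its mouth at z 106 mm. A white seat closes it 14 to 46 mm below the mouth: the depth differs from piece to piece and must be felt.
- depth_rod (a joint): Slide of the depth rod, m: 0 is fully up, grows as the rod goes down (0.070 at most). The guide drags by 3 N (a little more when moved fast) and the rod weighs 0.13 kg: it stays where it is left, takes about 2 N to push down and 4.5 N to lift. Fingers can hold the knob or press on top of it.
- rod_knob (a point): Centre of the black knurled knob on the depth rod: 24 mm across, 26 mm high, axis vertical; right under it a steel finger flange 38 mm across, 5 mm thick. It is 300 mm above the bench with the rod fully up (start: up to 12 mm lower) and comes down with the rod. Fingers that close along the stand's x stay clear of the lock lever.
- probe_tip: Red ball tip, 5 mm across, at the lower end of the depth rod; origin at its lowest point, 176 mm below the centre of the knob. It is spring-loaded and yields up to 2 mm into the rod: starts at about 1.2 N, 3 N more per mm, then solid.
- lock_lever (a joint): Angle of the lock lever, rad: 0 open (it starts at up to 0.25); grows as it is swung clockwise seen from above, stop at 1.5. The clamp begins to bite on the rod at 0.5 and holds it fast beyond 1.0; the lever stays where it is left. Moving it takes about 3.5 N at its red grip when free, rising to about 7 N when clamped.
- lock_grip (a point): Red upright grip at the end of the lock lever: 12 mm across, z 199 to 226 mm; this point 10 mm below its top. It moves on a level circle of 62 mm radius about the pivot at x 0, y -20 mm of the stand: at lever angle a it is at x = 62 sin(0.75 - a), y = -20 - 62 cos(0.75 - a) mm in the stand's frame, so from the stand's +x side (open) to its -x side (locked).
- spare_valve: Bystander: loose brass valve body standing on the bench, 76 mm high, 96 mm over its ports; origin under its centre.
- washer_tray: Bystander: green tray 100 x 75 x 28 mm with white washers; origin under its centre.
- torque_wrench: Bystander: torque wrench lying along its x, 230 mm long, up to 30 mm high, blue handle; origin on the bench about mid-length.
- brass_stem: Bystander: brass valve stem standing on its 22 mm head, 78 mm high; origin under its centre.

How it is judged:
By the outcome, as a careful person would: the job done as asked, in the order asked, and still so for the second after the job is handed in, with the robot touching nothing.
It also fails if it takes over 69 s, if anything falls off the work surface, if the arm or the gripper's body presses on something with over 40 N, if the wrist force passes 120 N, or if a joint passes its speed limit or range.

## Working session

There is one attempt and no reset: what is moved stays moved. The work goes in short steps, Python scripts to look and compute and a shell command to move; the robot and the scene stay as the last step left them, time stands still between calls to the robot, and variables do not carry over. Pictures are saved under pics/ and viewed, at most 10 in all, crops included, and the job is handed in when it is done.

```bash
mkdir -p pics; ls
python3 - <<'E'
from rig import sensors, eyes
import cv2,json
s=sensors.read_state();print({k:(v.tolist() if hasattr(v,'tolist') else v) for k,v in s.items()})
for n in("scene","top"):
    c=eyes.capture(n);cv2.imwrite(f"pics/{n}0.png",cv2.resize(c["img"][:,:,::-1],(800,600),interpolation=cv2.INTER_CUBIC))
    print({k:v for k,v in c.items() if k!="img"})
E
```

```text
pics
{'time': 0.0, 'q': [-1.2546120366463411, 0.3328633325472076, -0.06465816520507128, 1.4609455034011904, 0.021623847497725324, 1.3499206612871566, -0.08851049936546866], 'qd': [-0.0010332958580232731, 0.0003508465737442997, 0.00020832127976992486, 0.002783128054748446, -0.0016243023363041755, 0.0018563183423813431, -0.0003541633097276543], 'tau': [0.0009079506708076224, -62.32717037200928, 0.02483316231518984, -38.989598751068115, -0.06148983724415302, 0.039873659843578935, 0.00013596853477793047], 'tool_pos': [0.2076246196154822, 0.5891075227814767, 0.2357571751084817], 'orientation': [0.16859487617391702, 0.9856851670201578, -0.0007172402531157933, -6.935967535250078e-05], 'contact_force': [-0.12010021453366539, -0.09474851470880813, 1.0957058768217098], 'torque': [0.016689793292491262, -0.0013129585211145952, -0.04160455280024184], 'finger_force': 0.0, 'grip_width': 0.08715541533256389}
{'fx': 394.88381323505587, 'fy': 394.88381323505587, 'cx': 252.21357616981743, 'cy': 194.8082104781627, 'world_to_cam': array([[ 0.71409331,  0.69974108, -0.02081267, -0.50610446],
       [-0.47372145,  0.5048998 ,  0.72157063,  0.1261978 ],
       [ 0.51542093, -0.50540936,  0.69202793, -1.50127737],
       [ 0.        ,  0.        ,  0.        ,  1.        ]])}
{'fx': 475.4882516736189, 'fy': 475.4882516736189, 'cx': 252.95162262848854, 'cy': 195.29859885046642, 'world_to_cam': array([[ 0.027154  , -0.99956418, -0.01158066,  0.07257568],
       [ 0.98652784,  0.02492665,  0.1616833 , -0.63532671],
       [-0.16132416, -0.01581499,  0.98677475, -1.3800927 ],
       [ 0.        ,  0.        ,  0.        ,  1.        ]])}
```

View pics/scene0.png

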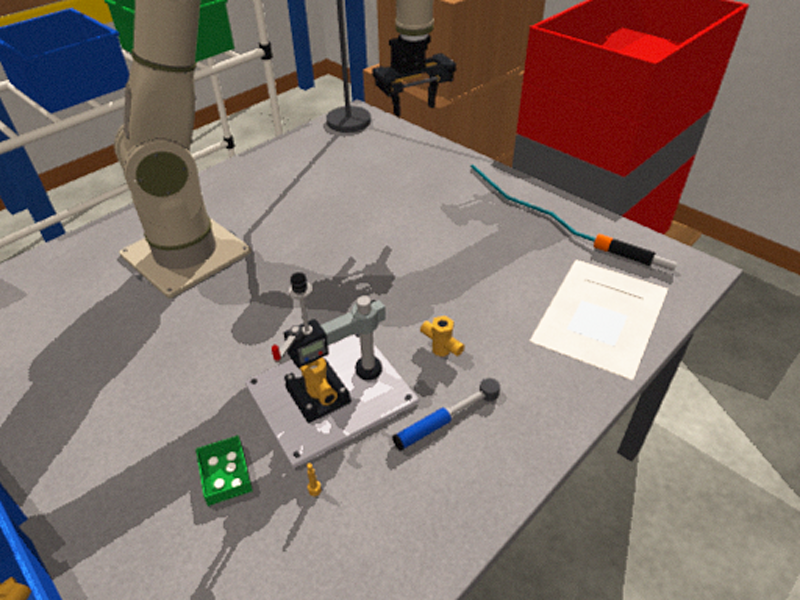

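View pics/top0.png

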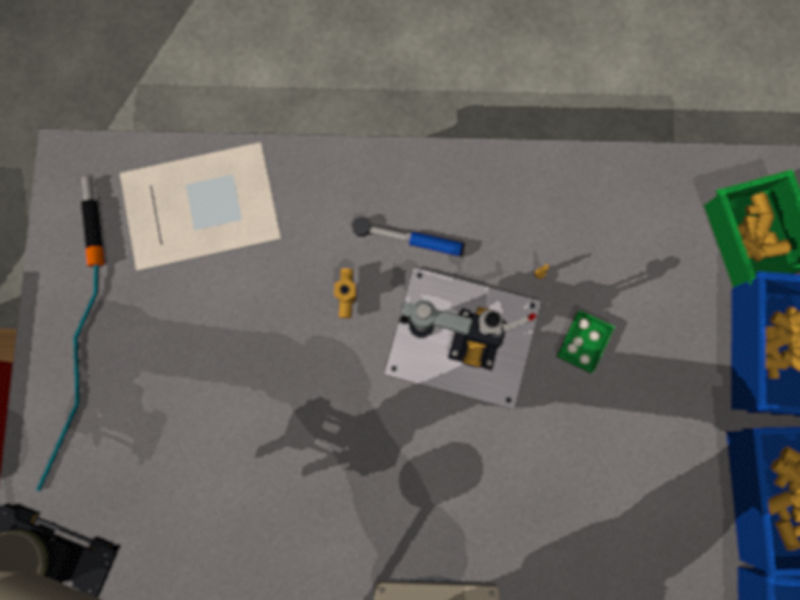

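The scene picture shows the knob at (299,282), the red grip at (277,352) and the column at (365,305). In the top picture the knob is at (492,320), the grip at (532,316), and the plate corners at (419,268), (540,302), (515,407) and (385,375). I'll zoom in on both.

Run:
```python
from rig import eyes
import cv2,numpy as np
o=[]
for n,(x0,y0,w,h) in (("scene",(155,170,120,130)),("top",(240,165,115,100))):
    i=eyes.capture(n)["img"][:,:,::-1][y0:y0+h,x0:x0+w]
    i=cv2.resize(i,None,fx=600/130 if n=="scene" else 4,fy=600/130 if n=="scene" else 4,interpolation=cv2.INTER_CUBIC)
    cv2.imwrite(f"pics/{n}z.png",cv2.convertScaleAbs(i,alpha=1.3))
```

```text
(no output)
```

View pics/scenez.png

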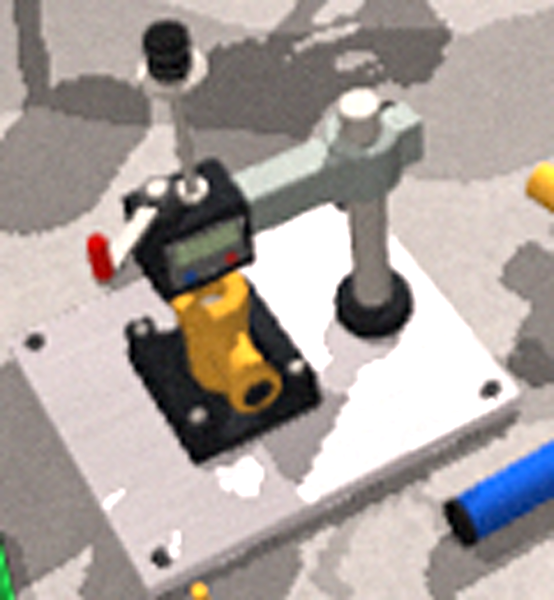

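View pics/topz.png

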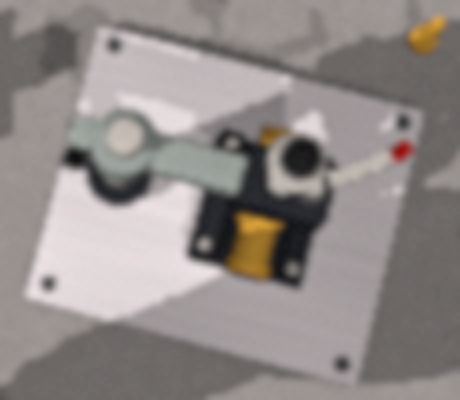

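The scene crop has the knob at (167,52), the grip at (99,258), the column top at (359,105) and plate corners at (14,348), (148,586) and (520,392). The top crop has the knob at (300,157), the grip at (402,150), the column top at (126,137) and the corners at (98,25), (422,110), (357,383) and (25,295).

```bash
cat > loc.py <<'E'
import numpy as np
from rig import eyes, sensors
from scipy.optimize import least_squares
from scipy.spatial.transform import Rotation as R
C={n:eyes.capture(n) for n in("scene","top")}
def proj(n,P):
    c=C[n];p=c["world_to_cam"]@np.r_[P,1]
    return np.array([c["cx"]+c["fx"]*p[0]/-p[2],c["cy"]-c["fy"]*p[1]/-p[2]])
def stand(v,P):
    c,s=np.cos(v[2]),np.sin(v[2]);return np.array([v[0]+c*P[0]-s*P[1],v[1]+s*P[0]+c*P[1],P[2]])
E
python3 - <<'E'
from loc import *
sc=lambda u,v:(155+(u+.5)*.21667-.5,170+(v+.5)*.21667-.5)
tp=lambda u,v:(240+(u+.5)/4-.5,165+(v+.5)/4-.5)
obs=[("scene",sc(14,348),(-.11,-.105,.016)),("scene",sc(148,586),(.11,-.105,.016)),("scene",sc(520,392),(.11,.155,.016)),
("scene",sc(359,97),(0,.11,.204)),("top",tp(126,137),(0,.11,.204)),
("top",tp(98,25),(.11,.155,.016)),("top",tp(422,110),(.11,-.105,.016)),("top",tp(357,383),(-.11,-.105,.016)),("top",tp(25,295),(-.11,.155,.016)),
("scene",sc(167,52),"k"),("top",tp(300,157),"k"),("scene",sc(99,258),"g"),("top",tp(402,150),"g")]
def P(v,m):
    if m=="k":m=(0,0,v[3])
    if m=="g":a=.75-v[4];m=(.062*np.sin(a),-.02-.062*np.cos(a),.213)
    return stand(v,m)
f=lambda v:np.concatenate([proj(n,P(v,m))-np.array(u) for n,u,m in obs])
r=least_squares(f,[.55,0,-.24,.295,.1],loss="soft_l1");print(r.x.round(4));print(f(r.x).reshape(-1,2).round(1))
# knob free triangulation
g=least_squares(lambda p:np.r_[proj("scene",p)-obs[9][1],proj("top",p)-obs[10][1]],[.6,0,.29]);print(g.x,stand(r.x,(0,0,r.x[3])))
print(stand(r.x,(0,-.082,.21)))
E
```

```text
[ 0.5752 -0.0683 -0.2337  0.2978  0.1236]
[[-2.1 -1.8]
 [ 0.3  0.6]
 [ 0.8 -0.1]
 [-0.2  1.1]
 [-0.4 -0.3]
 [ 0.  -0.3]
 [ 0.5 -0.5]
 [ 0.1  0.8]
 [-0.1  0.6]
 [ 0.2 -0. ]
 [ 0.1  0.1]
 [ 0.1 -0.4]
 [-0.2  0. ]]
[ 0.57511586 -0.068455    0.29781877] [ 0.57515098 -0.06829519  0.29779099]
[ 0.5561597  -0.14806568  0.21      ]
```

```bash
python3 -m inch '[[[-2.8,-2.4,-0.9],0,8.7],[[-2.8,-2.4,-0.9],0,8.7],[[-2.8,-2.4,-0.9],0,8.7],[[-2.8,-2.4,-0.9],0,8.7],[[-2.8,-2.4,-0.9],0,8.7]]'
python3 -m inch '[[[-2.8,-2.4,-0.9],0,8.7],[[-2.8,-2.4,-0.9],0,8.7],[[-2.8,-2.4,-0.9],0,8.7],[[-2.8,-2.4,-0.9],0,8.7],[[-2.8,-2.4,-0.9],0,8.7]]'
python3 -m inch '[[[-2.8,-2.4,-0.9],0,8.7],[[-2.8,-2.4,-0.9],0,8.7],[[-2.8,-2.4,-0.9],0,8.7],[[-2.8,-2.4,-0.9],0,8.7],[[0,0,0],0,8.7]]'
```

```text
time: 0.72
tool_pos: [0.3005, 0.4281, 0.282]
orientation: [0.169, 0.986, 0.0, -0.0]
contact_force: [1.0, 0.7, 0.3]
grip_width: 0.0868
finger_force: 0.0
time: 1.13
tool_pos: [0.3926, 0.2683, 0.3272]
orientation: [0.169, 0.986, 0.0, 0.0]
contact_force: [0.7, 0.7, -0.5]
grip_width: 0.0868
finger_force: 0.0
time: 1.55
tool_pos: [0.4691, 0.135, 0.3646]
orientation: [0.173, 0.985, 0.0, 0.002]
contact_force: [0.2, -0.7, -0.0]
grip_width: 0.0871
finger_force: 0.0
```

```bash
python3 -m inch '[[[0,0,0],1.4,8.7],[[0,0,0],1.4,8.7],[[0,0,0],1.4,8.7],[[0,0,0],1.4,8.7],[[0,0,0],1.4,8.7]]' >/dev/null
python3 -m inch '[[[0,0,0],1.4,8.7],[[0,0,0],1.4,8.7],[[0,0,0],1.4,8.7],[[0,0,0],1.4,8.7],[[0,0,0],1.4,8.7]]'>/dev/null
python3 -m inch '[[[0,0,0],1.4,8.7],[[0,0,0],1.4,8.7],[[0,0,0],0,8.7],[[0,0,0],0,8.7],[[0,0,0],0,8.7]]'
cat > go.py <<'E'
import sys,numpy as np
from rig import sensors
from scipy.spatial.transform import Rotation as R
S=np.array([.5752,-.0683]);Y=-.2337
st=np.array(eval(sys.argv[1]))/1000 # target in stand frame mm
c,s=np.cos(Y),np.sin(Y);t=np.r_[S+np.array([[c,-s],[s,c]])@st[:2],st[2]]
d=sensors.read_state();M=R.from_quat(d["orientation"]).as_matrix()
p=np.array(d["tool_pos"]);w=p[:2]-S
print("stand pos mm",(np.r_[np.array([[c,s],[-s,c]])@w,p[2]]*1000).round(1),"tool shift cm",(M.T@(t-p)*100).round(2))
yy=M[:2,1];a=np.arctan2(yy[1],yy[0])-Y;a=(a+np.pi/2)%np.pi-np.pi/2
print("turn units",round(np.degrees(a)/5,2),"F",np.round(d["contact_force"],2),"q",np.round(d["q"],2),"tilt",M[:,2].round(3))
E
python3 go.py '[0,0,345]'
```

```text
time: 2.8
tool_pos: [0.4657, 0.1423, 0.3625]
orientation: [0.784, 0.621, 0.0, -0.0]
contact_force: [1.0, -0.4, 0.6]
grip_width: 0.0866
finger_force: 0.0
stand pos mm [-155.3  179.5  362.5] tool shift cm [-18.01  15.46   1.75]
turn units 0.04 F [ 1.02 -0.4   0.59] q [-0.73 -0.03  0.33  1.61  0.01  1.56 -0.63] tilt [-0.  0. -1.]
```

```bash
python3 -m inch '[[[-2.25,1.93,0],0,8.7],[[-2.25,1.93,0],0,8.7],[[-2.25,1.93,0],0,8.7],[[-2.25,1.93,0],0,8.7],[[-2.25,1.93,0],0,8.7]]' >/dev/null
python3 -m inch '[[[-2.25,1.93,0],0,8.7],[[-2.25,1.93,0],0,8.7],[[-2.25,1.93,0],0,8.7],[[0,0,0],0,8.7],[[0,0,0],0,8.7]]'
python3 go.py '[0,0,302]'
```

```text
time: 3.63
tool_pos: [0.5743, -0.0703, 0.3621]
orientation: [0.785, 0.62, -0.001, 0.0]
contact_force: [0.3, 0.3, 0.5]
grip_width: 0.0869
finger_force: 0.0
stand pos mm [ -0.4  -2.1 362.1] tool shift cm [0.22 0.04 6.01]
turn units -0.01 F [0.28 0.31 0.51] q [-0.43  0.21  0.58  1.4  -0.11  1.57 -0.1 ] tilt [-0.001 -0.001 -1.   ]
```

```bash
python3 -m inch '[[[0.1,0,1.5],0,8.7],[[0.1,0,1.5],0,8.7],[[0,0,1.4],0,8.7],[[0,0,1],0,8.7],[[0,0,0.5],0,8.7]]' >/dev/null
python3 -m inch '[[[0,0,0],0,8.7],[[0,0,0],0,8.7],[[0,0,0],0,6],[[0,0,0],0,4],[[0,0,0],0,3.2]]' 12
python3 go.py '[0,0,302]'
python3 - <<'E'
from rig import eyes
import cv2
a=eyes.capture("scene")["img"][120:310,130:290,::-1]
cv2.imwrite("pics/g1.png",cv2.resize(a,None,fx=3,fy=3,interpolation=cv2.INTER_CUBIC))
E
```

```text
time: 4.47
tool_pos: [0.5749, -0.0667, 0.3041]
orientation: [0.785, 0.62, 0.0, 0.0]
contact_force: [0.3, -0.0, 0.0]
grip_width: 0.0742
finger_force: 0.0
stand pos mm [ -0.7   1.5 304.1] tool shift cm [-0.15  0.07  0.21]
turn units -0.0 F [ 0.29 -0.    0.03] q [-0.44  0.21  0.57  1.51 -0.11  1.45 -0.1 ] tilt [ 0.001  0.    -1.   ]
```

View pics/g1.png

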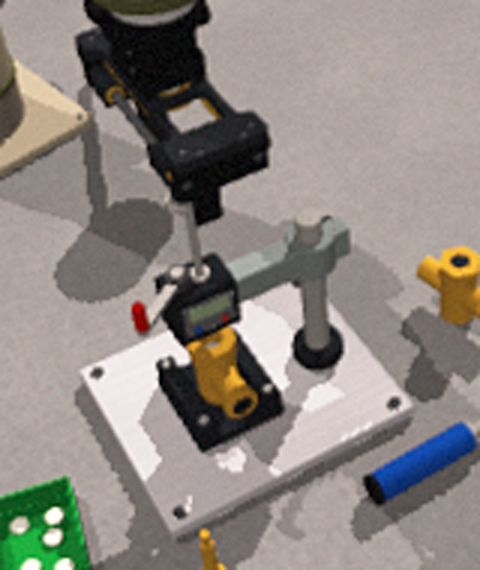

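The fingers surround the knob, with the near finger at about (205,195), and nothing else is touched. I'll close on it now.

```bash
python3 -m inch '[[[-0.1,0,0],0,3],[[0,0,0],0,2.6],[[0,0,0],0,2.2],[[0,0,0],0,2],[[0,0,0],0,2]]' 12
python3 -m inch '[[[0,0,0],0,1.8],[[0,0,0],0,1.8],[[0,0,0],0,1.8],[[0,0,0],0,1.8],[[0,0,0],0,1.8]]'
python3 go.py '[0,0,302]'
```

```text
time: 4.93
tool_pos: [0.5744, -0.0676, 0.3035]
orientation: [0.785, 0.62, 0.0, -0.0]
contact_force: [0.0, 0.1, -0.3]
grip_width: 0.0371
finger_force: 0.0
time: 5.35
tool_pos: [0.5751, -0.0677, 0.3036]
orientation: [0.785, 0.62, 0.001, 0.001]
contact_force: [5.9, -0.6, -1.8]
grip_width: 0.0236
finger_force: 12.0
stand pos mm [-3.000e-01  5.000e-01  3.036e+02] tool shift cm [-0.05  0.03  0.16]
turn units -0.0 F [ 5.9  -0.6  -1.79] q [-0.44  0.21  0.57  1.51 -0.11  1.45 -0.1 ] tilt [ 0.002 -0.    -1.   ]
```

```bash
python3 -m inch '[[[0,0.05,0.2],0,1.8],[[0,0,0.4],0,1.8],[[0,0,0.5],0,1.8],[[0,0,0.5],0,1.8],[[0,0,0.4],0,1.8]]'
python3 -m inch '[[[0,0,0.2],0,1.8],[[0,0,0.1],0,1.8],[[0,0,0.1],0,1.8],[[0,0,0.1],0,1.8],[[0,0,0.1],0,1.8]]'
python3 go.py '[0,0,302]'
```

```text
time: 5.77
tool_pos: [0.5751, -0.0678, 0.2829]
orientation: [0.785, 0.62, 0.0, 0.0]
contact_force: [2.7, -1.4, 1.5]
grip_width: 0.0235
finger_force: 12.0
time: 6.18
tool_pos: [0.5751, -0.0677, 0.2777]
orientation: [0.785, 0.62, 0.0, 0.0]
contact_force: [4.6, -0.4, 2.1]
grip_width: 0.0238
finger_force: 12.0
stand pos mm [-2.000e-01  5.000e-01  2.777e+02] tool shift cm [-0.05  0.02 -2.43]
turn units -0.0 F [ 4.65 -0.43  2.06] q [-0.44  0.22  0.57  1.55 -0.12  1.4  -0.1 ] tilt [ 0.001  0.    -1.   ]
```

```bash
cat > ok.py <<'E'
import sys
from rig import sensors
d=sensors.read_state();f=d["contact_force"][2];print(round(d["time"],2),round(d["tool_pos"][2]*1000,2),round(f,2))
sys.exit(f>3.0)
E
python3 -m inch '[[[0,0,0.04],0,1.8],[[0,0,0.04],0,1.8],[[0,0,0.02],0,1.8],[[0,0,0.02],0,1.8],[[0,0,0.02],0,1.8]]' >/dev/null; python3 ok.py &&
python3 -m inch '[[[0,0,0.02],0,1.8],[[0,0,0.02],0,1.8],[[0,0,0.02],0,1.8],[[0,0,0.02],0,1.8],[[0,0,0.02],0,1.8]]' >/dev/null && python3 ok.py &&
python3 -m inch '[[[0,0,0.02],0,1.8],[[0,0,0.02],0,1.8],[[0,0,0.02],0,1.8],[[0,0,0.02],0,1.8],[[0,0,0.02],0,1.8]]' >/dev/null && python3 ok.py &&
python3 -m inch '[[[0,0,0.02],0,1.8],[[0,0,0.02],0,1.8],[[0,0,0.02],0,1.8],[[0,0,0.02],0,1.8],[[0,0,0.02],0,1.8]]' >/dev/null && python3 ok.py &&
python3 -m inch '[[[0,0,0.02],0,1.8],[[0,0,0.02],0,1.8],[[0,0,0.02],0,1.8],[[0,0,0.02],0,1.8],[[0,0,0.02],0,1.8]]' >/dev/null && python3 ok.py &&
python3 -m inch '[[[0,0,0.02],0,1.8],[[0,0,0.02],0,1.8],[[0,0,0.02],0,1.8],[[0,0,0.02],0,1.8],[[0,0,0.02],0,1.8]]' >/dev/null && python3 ok.py
```

```text
6.6 276.27 0.58False
```

```bash
sed -i 's/sys.exit(f>3.0)/sys.exit(int(f>3.3))/' ok.py
python3 -m inch '[[[0,0,0.02],0,1.8],[[0,0,0.02],0,1.8],[[0,0,0.02],0,1.8],[[0,0,0.02],0,1.8],[[0,0,0.02],0,1.8]]' >/dev/null && python3 ok.py &&
python3 -m inch '[[[0,0,0.02],0,1.8],[[0,0,0.02],0,1.8],[[0,0,0.02],0,1.8],[[0,0,0.02],0,1.8],[[0,0,0.02],0,1.8]]' >/dev/null && python3 ok.py &&
python3 -m inch '[[[0,0,0.02],0,1.8],[[0,0,0.02],0,1.8],[[0,0,0.02],0,1.8],[[0,0,0.02],0,1.8],[[0,0,0.02],0,1.8]]' >/dev/null && python3 ok.py &&
python3 -m inch '[[[0,0,0.02],0,1.8],[[0,0,0.02],0,1.8],[[0,0,0.02],0,1.8],[[0,0,0.02],0,1.8],[[0,0,0.02],0,1.8]]' >/dev/null && python3 ok.py &&
python3 -m inch '[[[0,0,0.02],0,1.8],[[0,0,0.02],0,1.8],[[0,0,0.02],0,1.8],[[0,0,0.02],0,1.8],[[0,0,0.02],0,1.8]]' >/dev/null && python3 ok.py &&
python3 -m inch '[[[0,0,0.02],0,1.8],[[0,0,0.02],0,1.8],[[0,0,0.02],0,1.8],[[0,0,0.02],0,1.8],[[0,0,0.02],0,1.8]]' >/dev/null && python3 ok.py
```

```text
7.02 275.26 0.97
7.43 274.23 1.2
7.85 273.25 2.79
8.27 272.24 2.5
8.68 271.24 2.38
9.1 270.24 2.98
```

```bash
sed -i 's/f>3.3/f>3.5/' ok.py
python3 -m inch '[[[0,0,0.02],0,1.8],[[0,0,0.02],0,1.8],[[0,0,0.02],0,1.8],[[0,0,0.02],0,1.8],[[0,0,0.02],0,1.8]]' >/dev/null && python3 ok.py &&
python3 -m inch '[[[0,0,0.02],0,1.8],[[0,0,0.02],0,1.8],[[0,0,0.02],0,1.8],[[0,0,0.02],0,1.8],[[0,0,0.02],0,1.8]]' >/dev/null && python3 ok.py &&
python3 -m inch '[[[0,0,0.02],0,1.8],[[0,0,0.02],0,1.8],[[0,0,0.02],0,1.8],[[0,0,0.02],0,1.8],[[0,0,0.02],0,1.8]]' >/dev/null && python3 ok.py &&
python3 -m inch '[[[0,0,0.02],0,1.8],[[0,0,0.02],0,1.8],[[0,0,0.02],0,1.8],[[0,0,0.02],0,1.8],[[0,0,0.02],0,1.8]]' >/dev/null && python3 ok.py &&
python3 -m inch '[[[0,0,0.02],0,1.8],[[0,0,0.02],0,1.8],[[0,0,0.02],0,1.8],[[0,0,0.02],0,1.8],[[0,0,0.02],0,1.8]]' >/dev/null && python3 ok.py &&
python3 -m inch '[[[0,0,0.02],0,1.8],[[0,0,0.02],0,1.8],[[0,0,0.02],0,1.8],[[0,0,0.02],0,1.8],[[0,0,0.02],0,1.8]]' >/dev/null && python3 ok.py &&
python3 -m inch '[[[0,0,0.02],0,1.8],[[0,0,0.02],0,1.8],[[0,0,0.02],0,1.8],[[0,0,0.02],0,1.8],[[0,0,0.02],0,1.8]]' >/dev/null && python3 ok.py &&
python3 -m inch '[[[0,0,0.02],0,1.8],[[0,0,0.02],0,1.8],[[0,0,0.02],0,1.8],[[0,0,0.02],0,1.8],[[0,0,0.02],0,1.8]]' >/dev/null && python3 ok.py
```

```text
9.52 269.39 4.03
```

```bash
cat > avg.py <<'E'
from rig import sensors,eyes
import numpy as np
r=[]
for _ in range(8):
    eyes.capture("top");d=sensors.read_state();r.append([*d["contact_force"],d["tool_pos"][2]*1000])
r=np.array(r);print(round(d["time"],2),r.mean(0).round(2),r.std(0).round(2),r[:,2].round(1))
E
python3 avg.py
```

```text
9.92 [  5.07  -1.02   3.15 269.32] [0.4  0.53 0.33 0.01] [3.7 2.9 2.8 2.9 3.3 3.5 2.8 3.3]
```

```bash
python3 -m inch '[[[0,0,0.02],0,1.8],[[0,0,0.02],0,1.8],[[0,0,0],0,1.8],[[0,0,0],0,1.8],[[0,0,0],0,1.8]]' >/dev/null; python3 avg.py
```

```text
10.73 [  5.19  -1.4    3.74 268.93] [0.44 0.54 0.39 0.01] [3.4 3.8 3.4 4.6 3.3 3.7 3.8 4. ]
```

```bash
python3 -m inch '[[[0,0,0.02],0,1.8],[[0,0,0.02],0,1.8],[[0,0,0],0,1.8],[[0,0,0],0,1.8],[[0,0,0],0,1.8]]' >/dev/null; python3 avg.py
```

```text
11.55 [  4.92  -1.09   5.09 268.54] [0.43 0.69 0.37 0.01] [5.1 5.5 5.6 4.5 5.4 4.8 5.2 4.7]
```

The force now rises at about 3.4 N/mm, so the probe is on the bottom with the spring at roughly 3 N. I'll release the knob.

```bash
python3 -m inch '[[[0,0,0],0,2.4],[[0,0,0],0,2.6],[[0,0,0],0,3],[[0,0,0],0,4],[[0,0,0],0,5]]' 3 
python3 -m inch '[[[0,0,0],0,6],[[0,0,0],0,6],[[0,0,0],0,6],[[0,0,0],0,6],[[0,0,0],0,6]]'
python3 avg.py; python3 go.py '[80,-76,330]'
```

```text
time: 11.97
tool_pos: [0.5741, -0.0676, 0.2676]
orientation: [0.785, 0.62, -0.001, -0.001]
contact_force: [-0.0, -0.1, 0.3]
grip_width: 0.0364
finger_force: 0.0
time: 12.38
tool_pos: [0.5749, -0.0677, 0.2683]
orientation: [0.785, 0.62, -0.0, -0.0]
contact_force: [-0.5, 0.7, 0.4]
grip_width: 0.0591
finger_force: 0.0
12.78 [ 3.0000e-02 -1.0000e-02  3.0000e-02  2.6832e+02] [0.62 0.44 0.24 0.01] [ 0.3 -0.1  0.   0.2  0.3  0.2 -0.4 -0.3]
stand pos mm [ -0.4   0.5 268.3] tool shift cm [-7.65  8.04 -6.17]
turn units -0.0 F [-0.59  0.15 -0.28] q [-0.44  0.23  0.56  1.57 -0.12  1.38 -0.09] tilt [-0.  0. -1.]
```

```bash
python3 -m inch '[[[0,0,-0.6],0,6],[[0,0,-1.2],0,6],[[0,0,-1.6],0,6],[[0,0,-1.6],0,6],[[0,0,-1.2],0,6]]' >/dev/null
python3 -m inch '[[[-1.5,1.6,0],0,4],[[-1.5,1.6,0],0,2],[[-1.5,1.6,0],0,0],[[-1.5,1.6,0],0,0],[[-1.6,1.6,0],0,0]]' >/dev/null
python3 -m inch '[[[0,0,0],0,0],[[0,0,0],0,0],[[0,0,0],0,0],[[0,0,0],0,0],[[0,0,0],0,0]]' 20
python3 go.py '[80,-76,219]'
python3 - <<'E'
from rig import eyes
import cv2
a=eyes.capture("scene")["img"][120:310,130:290,::-1]
b=eyes.capture("top")["img"][140:270,220:380,::-1]
a=cv2.resize(a,None,fx=3,fy=3,interpolation=cv2.INTER_CUBIC)[:600,:400];b=cv2.resize(b,(400,325),interpolation=cv2.INTER_CUBIC)
b=cv2.copyMakeBorder(b,0,a.shape[0]-325,0,0,cv2.BORDER_CONSTANT)
cv2.imwrite("pics/r1.png",cv2.hconcat([a,b]))
E
```

```text
time: 14.03
tool_pos: [0.6351, -0.1591, 0.3308]
orientation: [0.784, 0.62, 0.0, -0.0]
contact_force: [1.1, 0.1, -0.5]
grip_width: 0.0037
finger_force: 0.0
stand pos mm [ 79.3 -74.5 330.8] tool shift cm [-0.16  0.06 11.18]
turn units 0.01 F [ 1.14  0.12 -0.49] q [-0.24  0.41  0.61  1.24 -0.23  1.56  0.1 ] tilt [ 0.001  0.001 -1.   ]
```

View pics/r1.png

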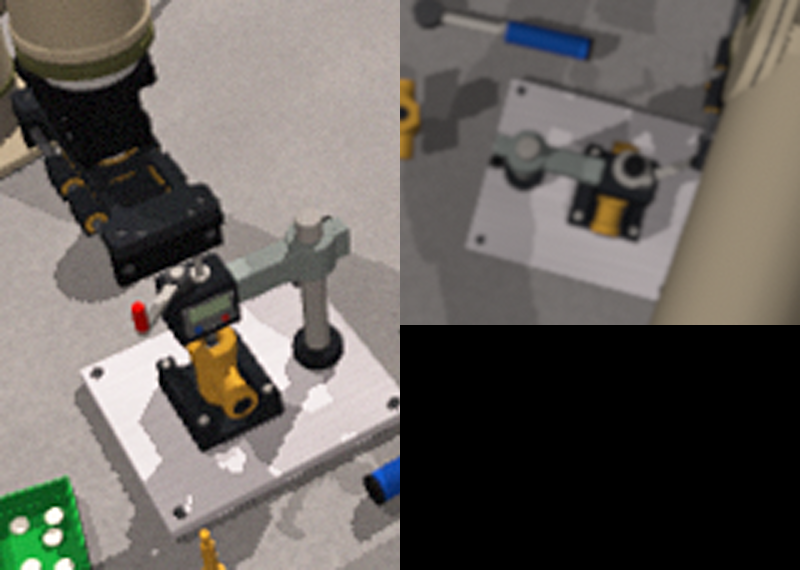

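The gripper is clear: the red grip is at (139,317) in the scene half, and the knob at (635,160) in the top half is free. Nothing loose has moved. I'll descend beside the lever.

```bash
python3 -m inch '[[[0,0,1.4],0,0],[[0,0,2.4],0,0],[[0,0,2.6],0,0],[[0,0,2.2],0,0],[[-0.1,0,1.4],0,0]]' >/dev/null
python3 -m inch '[[[0,0,0.8],0,0],[[0,0,0.3],0,0],[[0,0,0],0,0],[[0,0,0],0,0],[[0,0,0],0,0]]'
python3 avg.py;python3 go.py '[60,-76,219]'
```

```text
time: 14.97
tool_pos: [0.6354, -0.1613, 0.2206]
orientation: [0.785, 0.62, 0.001, 0.001]
contact_force: [0.9, -0.1, -0.7]
grip_width: 0.0003
finger_force: 0.0
15.37 [-3.0000e-02  2.3000e-01  1.0000e-02  2.1987e+02] [0.44 0.49 0.41 0.36] [ 0.7 -0.2  0.3 -0.4  0.6 -0.5 -0.2 -0. ]
stand pos mm [ 79.6 -76.6 219.4] tool shift cm [ 0.06 -1.96  0.04]
turn units -0.0 F [-0.17  0.07 -0.02] q [-0.25  0.45  0.59  1.43 -0.25  1.34  0.12] tilt [ 0.  0. -1.]
```

```bash
python3 -m inch '[[[0,-0.5,0],0,0],[[0,-0.5,0],0,0],[[0,-0.5,0],0,0],[[0,-0.5,0],0,0],[[0,-0.5,0],0,0]]'
python3 -m inch '[[[0,-0.4,0],0,0],[[0,-0.4,0],0,0],[[0,-0.4,0],0,0],[[0,-0.4,0],0,0],[[0,-0.4,0],0,0]]'
python3 avg.py;python3 go.py '[-14,-76,219]'
```

```text
time: 15.78
tool_pos: [0.6099, -0.1552, 0.2194]
orientation: [0.785, 0.62, 0.0, -0.0]
contact_force: [-0.3, 0.3, -0.7]
grip_width: 0.0002
finger_force: 0.0
time: 16.2
tool_pos: [0.5918, -0.1531, 0.2204]
orientation: [0.785, 0.619, 0.001, 0.003]
contact_force: [5.3, -6.2, 0.1]
grip_width: 0.0003
finger_force: 3.3
16.6 [  3.54  -3.74   1.24 220.1 ] [0.92 0.69 0.53 0.19] [0.3 1.  0.7 1.6 1.6 1.4 2.1 1.2]
stand pos mm [ 35.1 -76.9 219.8] tool shift cm [ 0.09 -4.91  0.08]
turn units -0.01 F [ 3.31 -2.72  1.24] q [-0.3   0.34  0.6   1.56 -0.2   1.31  0.09] tilt [ 0.002 -0.001 -1.   ]
```

```bash
python3 -m inch '[[[0,-0.4,0],0,0],[[0,-0.4,0],0,0],[[0,-0.4,0],0,0],[[0,-0.4,0],0,0],[[0,-0.4,0],0,0]]'
python3 -m inch '[[[0.05,-0.3,0],0,0],[[0.05,-0.3,0],0,0],[[0.05,-0.3,0],0,0],[[0.05,-0.3,0],0,0],[[0.05,-0.3,0],0,0]]'
python3 avg.py;python3 go.py '[-14,-76,219]'
```

```text
time: 17.02
tool_pos: [0.5718, -0.1469, 0.2196]
orientation: [0.785, 0.619, 0.0, 0.001]
contact_force: [3.8, -4.6, 0.4]
grip_width: 0.0003
finger_force: 2.4
time: 17.43
tool_pos: [0.5578, -0.1408, 0.2196]
orientation: [0.785, 0.62, 0.0, 0.001]
contact_force: [3.8, -3.5, 0.2]
grip_width: 0.0007
finger_force: 2.2
17.83 [  1.88  -1.7    0.92 219.36] [0.74 0.64 0.75 0.14] [-0.8  1.2  1.3  1.2  0.5  1.8  1.3  0.8]
stand pos mm [ -0.5 -73.7 219.2] tool shift cm [-0.23 -1.35  0.02]
turn units -0.0 F [ 2.58 -0.8   0.8 ] q [-0.34  0.25  0.61  1.65 -0.15  1.28  0.06] tilt [-0.  0. -1.]
```

```bash
python3 -m inch '[[[0,-0.3,0],0,0],[[0.05,-0.3,0],0,0],[[0.05,-0.3,0],0,0],[[0,-0.3,0],0,0],[[0,-0.3,0],0,0]]'
python3 avg.py;python3 go.py '[-14,-76,219]'
python3 - <<'E'
from rig import eyes
import cv2
a=eyes.capture("scene")["img"][150:290,140:270,::-1]
cv2.imwrite("pics/l1.png",cv2.resize(a,None,fx=4,fy=4,interpolation=cv2.INTER_CUBIC))
E
```

```text
time: 18.25
tool_pos: [0.5446, -0.1337, 0.2195]
orientation: [0.784, 0.621, 0.002, 0.0]
contact_force: [10.5, 5.2, -2.5]
grip_width: 0.0005
finger_force: 4.4
18.65 [  6.04   3.05  -0.79 219.49] [0.75 0.3  0.44 0.01] [-1.2 -1.2 -0.9 -1.  -0.5  0.2 -1.  -0.8]
stand pos mm [-14.9 -71.2 219.5] tool shift cm [-0.48  0.09  0.05]
turn units 0.02 F [ 5.63  3.02 -0.79] q [-0.36  0.21  0.6   1.69 -0.13  1.28  0.04] tilt [ 0.002  0.002 -1.   ]
```

View pics/l1.png

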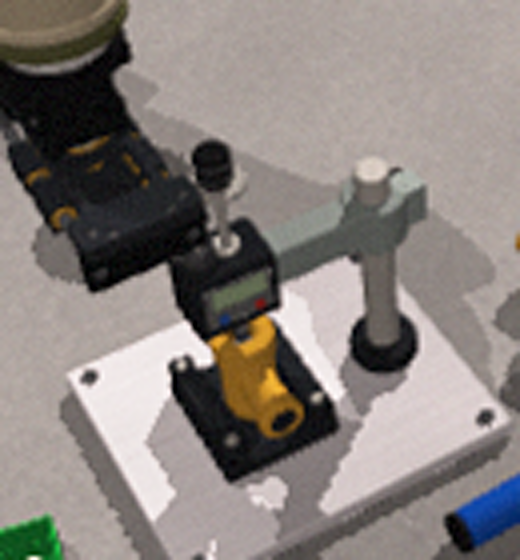

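The knob at (213,165) stands free and the body is clear of it, but the grip is hidden behind the gripper. I'll back off and go up to look.

```bash
python3 -m inch '[[[0,0.4,0],0,0],[[0,0.6,0],0,0],[[0,0.6,0],0,0],[[-0.3,0.4,0],0,0],[[-0.5,0,0],0,0]]' >/dev/null
python3 -m inch '[[[0,0,-1],0,0],[[0,0,-2],0,0],[[0,0,-3],0,0],[[0,0,-3],0,0],[[0,0,-3],0,0]]' >/dev/null
python3 -m inch '[[[-3,0,0],0,0],[[-3,0,0],0,0],[[-3,0,0],0,0],[[-3,0,0],0,0],[[0,0,0],0,0]]'
python3 - <<'E'
from rig import eyes
import cv2
a=eyes.capture("scene")["img"][170:270,155:245,::-1]
b=eyes.capture("top")["img"][165:265,240:340,::-1]
a=cv2.resize(a,(400,444),interpolation=cv2.INTER_CUBIC);b=cv2.resize(b,(400,400),interpolation=cv2.INTER_CUBIC)
b=cv2.copyMakeBorder(b,0,44,0,0,cv2.BORDER_CONSTANT)
cv2.imwrite("pics/f1.png",cv2.hconcat([a,b]))
E
```

```text
time: 19.95
tool_pos: [0.5296, -0.2719, 0.3405]
orientation: [0.788, 0.616, -0.001, 0.001]
contact_force: [-0.7, -0.5, 0.7]
grip_width: 0.0007
finger_force: 0.0
```

View pics/f1.png

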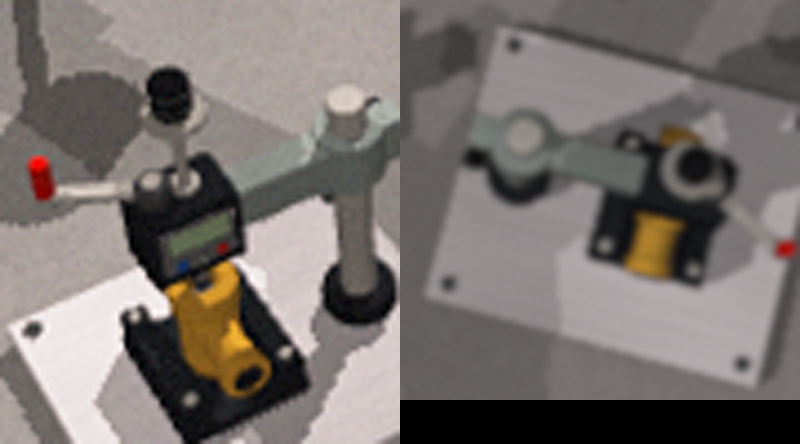

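The lever has swung over: its grip is at (40,178) in the scene half and (786,249) in the top half. The knob is at (168,95) and (696,163).

Run:
```python
from loc import *
sc=lambda u,v:np.array((155+(u+.5)/4.444-.5,170+(v+.5)/4.444-.5))
tp=lambda u,v:np.array((240+(u+.5)/4-.5,165+(v+.5)/4-.5))
v0=[.5752,-.0683,-.2337]
def G(a):return stand(v0,(.062*np.sin(.75-a),-.02-.062*np.cos(.75-a),.213))
f=lambda v:np.r_[proj("scene",G(v[0]))-sc(40,178),proj("top",G(v[0]))-tp(386,249),proj("scene",stand(v0,(0,0,v[1])))-sc(168,95),proj("top",stand(v0,(0,0,v[1])))-tp(296,163)]
r=least_squares(f,[1.3,.26]);print(r.x,r.fun.round(1))
```

```text
[1.25012669 0.26448235] [ 0.4  0.1 -0.4 -0.3  0.3 -0.2 -0.4  0.5]
```

```bash
python3 -c "
from rig import order;print(order.finish_job())"
```

```text
the job is handed in; nothing more can be done
None
```

I lowered the depth rod until the probe touched bottom (spring force about 3 N) and let go of the knob. I then swung the lock lever to about 1.25 rad, past the 1.0 rad clamping point, and handed the job in at about 20 s; I felt the contact through the wrist force rather than seeing it, and saw nothing loose move in the pictures I took.

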